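# Lock the stop block into the cutting-length fixture

### The job

Set the cutting fixture up for the next batch: stand the loose stop block upright in the fixture's slot, fully down on the slot floor. Then turn the cam knob clockwise (seen from above) by feel until the sprung jaw drops in and clamps the block, easing off there without forcing the knob against its shoulder. Let go and leave the other things on the table where they are.

Things in the scene. Friction and masses are not known exactly. Their poses are not given: they have to be found in the camera images.
- fixture: Aluminium fixture fixed to the table, base plate 124 x 178 x 8 mm, its yaw varies. Origin under the plate, on the table. In its frame: the slot lies along x at y = +32 mm; the cam knob's vertical axis is at x = 0, y = -55 mm, on a flat grey cam cover (104 x 80 mm, top at z = 41 mm) that hides the cam.
- slot (a point): Centre of the slot floor, 20 mm above the table, axes as the fixture's. The slot is bounded at y = -12 mm by a fixed fence and at y = +17 to +18 mm by the open sprung jaw (+12 mm when clamping the block), both 20 mm higher than the floor; end stops 12 mm high at x = -32 and +32 mm.
- jaw: Steel jaw with yoke and follower nose, sliding along the fixture's y. Its origin is the fixture's origin while open and moves towards -y as it drops. A spring (about 7 N) pulls it to -y; the nose rides on the cam's rim, about 32 mm from the knob's axis. When the cam's notch comes under the nose the jaw drops 6 mm at once onto the block (8 mm if the slot is empty).
- nose: Tip of the sprung follower, a steel ball of 8 mm diameter carried by the jaw, mostly hidden under the cam cover; origin in its centre, 27 mm above the table. It is what the cam's shoulder runs against; the shoulder must not press on it with more than 10 N.
- jaw_face (a point): Middle of the upper edge of the jaw's clamping face, 40 mm above the table: y = +49 to +50 mm in the fixture's frame when open, +44 mm when the block is clamped.
- knob: Black cam knob carrying the hidden cam: upright grip bar 48 mm long (body x), 12 mm wide (body y), 49 to 83 mm above the table, on a disc 36 mm across whose top is at 49 mm. Origin on its vertical axis, 41 mm above the table. Turns easily (about 0.1 N m) clockwise seen from above.
- knob_grip (a point): On the knob's axis, 74 mm above the table, a good gripping height. The notch comes 0.2 to 1.5 rad clockwise from the start; where, differs from run to run and is not marked. The nose starts to drop about 0.2 rad and is fully down about 0.1 rad before a hard shoulder blocks the knob; turning on against it (10 N on the nose, some 0.4 N m at the knob) is too much.
- stop_block: Loose aluminium stop block, 0.16 kg nominal: foot 60 (x) x 24 (y) x 26 mm (z) with an upright tab 36 (x) x 16 (y) mm in its middle, 26 to 58 mm above its underside. Origin in the centre of the underside. Either way round is right.
- weight: Bystander: dark iron paperweight with a small top knob, 50 mm across, 45 mm high; origin under its centre.
- scissors: Bystander: scissors with blue loop handles, about 170 mm long, 10 mm high, lying flat; origin on the table near the rivet.
- marker: Bystander: grey marker pen, 120 mm long along its x, 14 mm thick, lying on the table between block and fixture; origin under its middle.
- jar: Bystander: glass jar with steel lid, 76 mm across, 95 mm high; origin under its centre.
Things that resemble listed ones, but are neither listed nor needed, are in the scene too. What is meant by the fixture is not green or orange, and is the larger of those in its own colour.

How it is judged:
By the outcome, as a careful person would: the job done as asked, in the order asked, and still so for the second after the job is handed in, with the robot touching nothing.
It also fails if it takes over 67 s, if anything falls off the work surface, if the arm or the gripper's body presses on something with over 40 N, if the wrist force passes 120 N, or if a joint passes its speed limit or range.

### The arm

A 6-joint arm with a two-finger parallel gripper is mounted at the origin on the work surface. World frame = base frame: x ahead of the robot, y to its left, z up, the work surface at z = 0. Lengths are in mm, angles in rad, forces in N, time in s.
With the tool pointing down it reaches from about 300 to 775 mm from the base axis. Payload 14.6 kg.
Tool frame: the origin (TCP) lies midway between the tips of the shut fingers; the grasp point (between the pads) lies 19 mm behind it; z points along the fingers, y is the line along which they close (so a half turn about z gives the same grasp; the last joint's range is limited). The gripper opens to 94 mm and grips with 3 to 60 N. Pads are 16 mm wide; open, the fingers measure 119 mm over their backs; the gripper's body (75 mm by 177 mm) begins 78 mm behind the grasp point.
Start: joints at [-1.236, 0.3, 1.521, -0, 1.321, -0.067], TCP at [215.084, -506.19, 205.446] pointing down, gripper open.
Joint ranges: [-3.03, 3.03], [-0.79, 2.21], [0.23, 2.52], [-1.04, 4.18], [0, 3.07], [-2.55, 2.55]. Speed limits (rad/s): [2.22, 2.22, 2.57, 3.14, 3.14, 3.14].

### API

Orientations are given as [roll, pitch, yaw] about the fixed x, y, z axes, in that order (R = Rz(yaw) Ry(pitch) Rx(roll)).
In Python, from cell import manip, camera gives the robot as it stands.
- The arm moves only by the tool move_arm, never from a script. Its arguments are lists of equal length, an entry for each row: "dp": the shift along the world's x, y, z in mm, a list of three; "rotation": the turn, a rotation vector about the world's x, y, z in rad, a list of three; "hand": the opening, from 0 (shut) to 1 (fully open). A call has 1 to 10 rows; each row shifts and turns the commanded pose from where the row before left it; what a row does not reach is not made up. A row lasts 1/8 s, in which the tool goes at most 62.5 mm and 10.7 degrees, less where a joint would pass 70% of its speed; a pose out of reach is approached as far as the arm can. A call with a gripper value outside its range is refused whole. The fingers move at their own pace and stop on an object; "newtons" is the grip in N (left out, the last holds). Time passes only in rows, so rows that do not move let the fingers close. It gives the time, the measured TCP pose, the force, the opening and the grip force at its end, in the units of the state.
- manip.read_state(): the state, without advancing time (a new reading comes with each control period).
- camera(name): name is "side" or "top" or "wrist"; returns a dict with "image" (384x512x3 uint8, red, green, blue), "fx", "fy", "cx", "cy" (pixels), "R" (3x3) and "t" (3): a world point X has camera coordinates R X + t; the wrist camera has in their place "mount" (4x4, takes a point from camera to tool coordinates, whose origin is the TCP and whose axes are the flange's). Camera axes: x right, y down, z forward; pixel columns grow to the right and rows downward; lengths in mm; the calibration is good to about 2 mm. A picture is of the moment at which its call begins: read the wrist's pose just before it. There is no depth.
- manip.sign_off(): hands the job in; it is judged then, once.
The state is a dict: "clock": time; "joints": joint angles; "qd": joint speeds; "effort": joint torques, N m; "eef_pos": TCP position; "eef_rot": TCP orientation; "wrist_force": force on the tool from outside, world axes, zero at the start; "moment": the same for the moment, N m; "finger_gap": finger opening in mm; "finger_force": force on a finger pad.
Only numpy, scipy, OpenCV 4.12 (cv2) and the standard library are available. Lean on these libraries where they do the work, as an engineer would, in place of code of your own. Each camera call takes 0.05 s, during which the arm holds its last target. There are 200 camera calls.

## Working session

There is one attempt and no reset: what is moved stays moved. The work goes in short steps, Python scripts to look and compute and a tool call to move; the robot and the scene stay as the last step left them, time stands still between calls to the robot, and variables do not carry over. Pictures are saved under pics/ and viewed, at most 10 in all, crops included, and the job is handed in when it is done.

Besides the shell and the picture viewer there is one more tool, called after "Emit:" as name(argument=value, ...) on one line, values as JSON. move_arm: Moves the arm, as the interface text tells. Its arguments: {"type":"object","properties":{"dp":{"type":"array","items":{"type":"array","items":{"type":"number"}}},"rotation":{"type":"array","items":{"type":"array","items":{"type":"number"}}},"hand":{"type":"array","items":{"type":"number"}},"newtons":{"type":"number"}},"required":["dp","rotation","hand"]}

```bash
ls; mkdir -p pics
python3 - <<'E'
from cell import manip, camera
import cv2, numpy as np, pickle
s=manip.read_state(); print({k:np.round(v,3).tolist() for k,v in s.items()})
for n in ("top","side"):
    c=camera(n); pickle.dump(c,open(f"pics/{n}0.pkl","wb")); cv2.imwrite(f"pics/{n}0.png",cv2.resize(c["image"][:,:,::-1],None,fx=1.5,fy=1.5,interpolation=cv2.INTER_CUBIC))
    print(n,c["fx"],c["cx"],c["cy"],-np.array(c["R"]).T@c["t"])
E
```

```text
pics
{'clock': 0.0, 'joints': [-1.236, 0.3, 1.522, 0.0, 1.321, -0.067], 'qd': [-0.001, 0.001, -0.001, -0.001, 0.001, -0.001], 'effort': [-0.0, -53.181, -35.274, 0.071, 0.024, -0.0], 'eef_pos': [215.016, -505.936, 204.895], 'eef_rot': [-3.14, -0.0, 0.402], 'wrist_force': [0.085, 0.112, -1.192], 'moment': [0.015, 0.014, -0.022], 'finger_force': 0.0, 'finger_gap': 94.064}
top 350.59985545644156 257.5996465758294 194.05485383809932 [349.01616443  20.02405925 913.13438109]
side 494.89479467691126 253.2276388246719 191.3234536925589 [-198.11703388  713.13461734 1180.17979295]
```

View pics/top0.png

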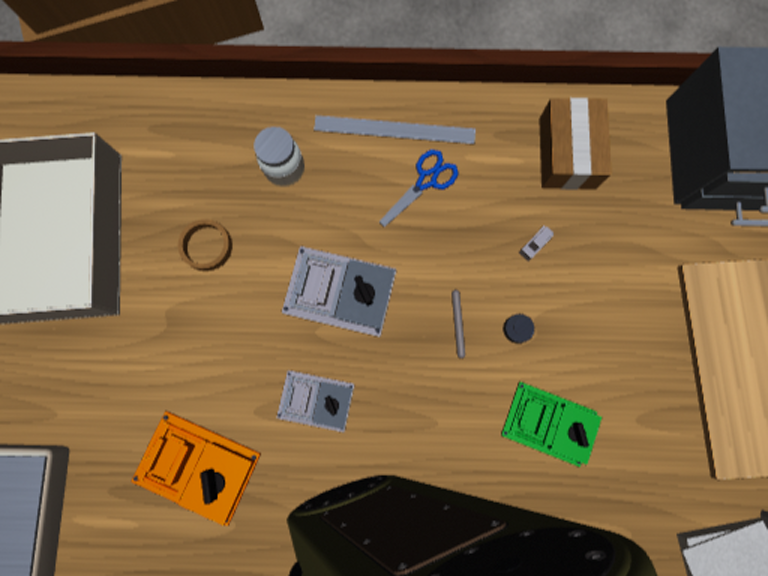

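View pics/side0.png

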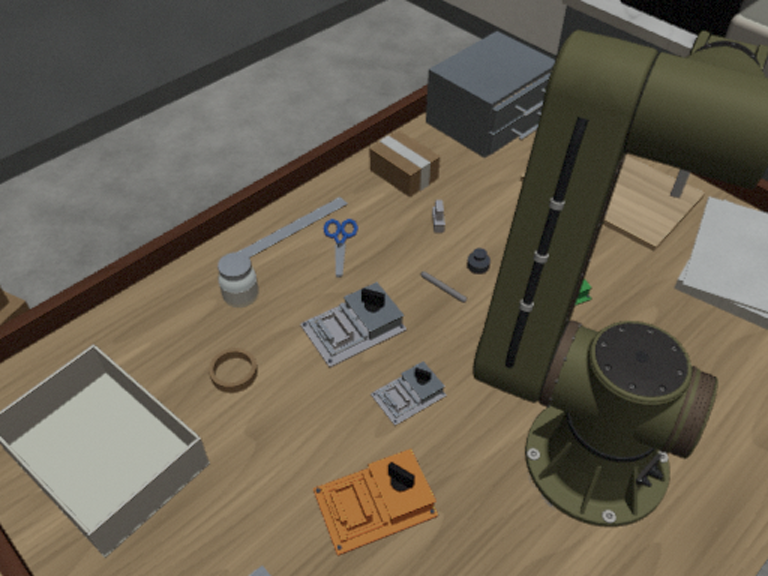

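The top view shows the fixture (grey, larger) centred near (340,291), knob at (364,291), the block standing at (537,242), and the marker at (459,323), all in 1.5x pixels. I'll get coarse positions from these.

```bash
cat > h.py <<'E'
from cell import manip, camera
import numpy as np, cv2, pickle
from scipy.spatial.transform import Rotation as Ro
def cast(c,px,z):
    """pixels (n,2) onto plane z"""
    px=np.atleast_2d(px).astype(float); R=np.array(c["R"]);t=np.array(c["t"])
    d=np.c_[(px[:,0]-c["cx"])/c["fx"],(px[:,1]-c["cy"])/c["fy"],np.ones(len(px))]@R
    o=-R.T@t; return o+d*((z-o[2])/d[:,2])[:,None]
def wrist():
    s=manip.read_state(); c=dict(camera("wrist")); M=np.array(c["mount"])
    T=np.eye(4);T[:3,:3]=Ro.from_euler("xyz",s["eef_rot"]).as_matrix();T[:3,3]=s["eef_pos"]
    W=np.linalg.inv(T@M); c["R"]=W[:3,:3];c["t"]=W[:3,3]; return c
def save(c,name,k=1.5):
    pickle.dump(c,open(f"pics/{name}.pkl","wb"));cv2.imwrite(f"pics/{name}.png",cv2.resize(c["image"][:,:,::-1],None,fx=k,fy=k,interpolation=cv2.INTER_CUBIC))
E
python3 - <<'E'
from h import *
c=pickle.load(open("pics/top0.pkl","rb"));s=pickle.load(open("pics/side0.pkl","rb"))
f=lambda c,p,z:np.round(cast(c,(np.array(p)+.5)/1.5-.5,z),0).tolist()
print("plate",f(c,[(300,248),(397,267),(380,335),(282,314)],8))
print("knob",f(c,[(364,291)],75),f(s,[(373,295)],83))
print("block",f(c,[(520,256),(531,261),(554,231),(543,226)],26),f(c,[(537,242)],58),f(s,[(438,205)],58))
print("marker",f(c,[(456,291),(461,356)],10)); print("weight",f(c,[(518,328)],40),f(s,[(479,262)],30))
print(camera("wrist")["mount"],camera("wrist")["fx"])
E
```

```text
plate [[585.0, 184.0, 8.0], [554.0, 11.0, 8.0], [434.0, 38.0, 8.0], [466.0, 209.0, 8.0]]
knob [[498.0, 65.0, 75.0]] [[493.0, 69.0, 83.0]]
block [[574.0, -201.0, 26.0], [566.0, -220.0, 26.0], [621.0, -261.0, 26.0], [629.0, -242.0, 26.0]] [[591.0, -222.0, 58.0]] [[601.0, -232.0, 58.0]]
marker [[513.0, -92.0, 10.0], [401.0, -101.0, 10.0]]
weight [[448.0, -192.0, 40.0]] [[438.0, -189.0, 30.0]]
[[ 3.87975411e-04 -9.72753604e-01 -2.31841055e-01  6.66836941e+01]
 [ 9.99999142e-01  6.67500527e-04 -1.12723118e-03 -5.81810444e-01]
 [ 1.25127222e-03 -2.31840418e-01  9.72753029e-01 -1.78871118e+02]
 [ 0.00000000e+00  0.00000000e+00  0.00000000e+00  1.00000000e+00]] 289.3364855728355
```

Emit:
move_arm(dp=[[46,34,0],[48,34,0],[48,34,0],[48,34,0],[48,34,0],[48,34,0],[48,36,0],[48,36,0],[0,0,0],[0,0,0]], rotation=[[0,0,-0.17],[0,0,-0.17],[0,0,-0.17],[0,0,-0.17],[0,0,-0.17],[0,0,-0.17],[0,0,0],[0,0,0],[0,0,0],[0,0,0]], hand=[1,1,1,1,1,1,1,1,1,1])

```text
clock: 1.45
eef_pos: [594.7, -231.9, 205.1]
eef_rot: [3.141, 0.001, -0.611]
wrist_force: [0.3, 0.3, 0.3]
finger_gap: 93.7
finger_force: 0.0
```

Run:
```python
from h import *
c=wrist();save(c,"w1"); s=manip.read_state();print(s["eef_pos"],s["eef_rot"],s["clock"])
```

```text
[ 594.43732345 -232.45650729  205.37023609] [ 3.14139965e+00  2.94402218e-04 -6.11794937e-01] 1.5
```

View pics/w1.png

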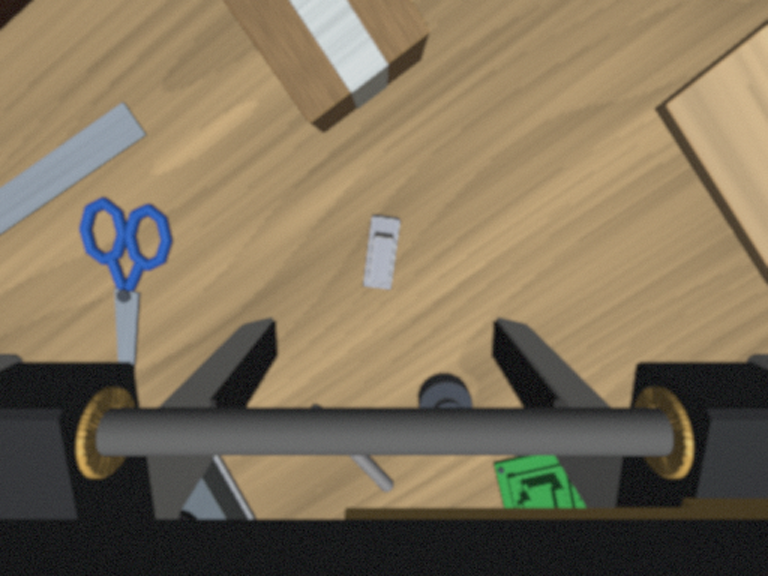

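Run:
```python
from h import *
c=pickle.load(open("pics/w1.pkl","rb"));im=c["image"]
x0,y0=225,130;w=im[y0:205,x0:290].astype(int)
m=((w.max(2)-w.min(2)<30)&(w.max(2)>60)).astype(np.uint8)
k=max(cv2.findContours(m,0,1)[0],key=cv2.contourArea)[:,0]+[x0,y0]
r=cv2.minAreaRect(k.astype(np.float32));b=cv2.boxPoints(r);b=b[np.argsort(b[:,1])];print(r,b.tolist())
lo=b[2:].mean(0);up=b[:2].mean(0)
L=cast(c,lo,26)[0];U26=cast(c,up,26)[0];U0=cast(c,up,0)[0]
print(L,U26,U0,np.linalg.norm((U26-L)[:2]),np.linalg.norm((U0-L)[:2]))
d=(U26-L)[:2];a=np.arctan2(d[1],d[0]);u=d/np.linalg.norm(d);print("yaw",a,"centre",L[:2]+30*u, "alt",U26[:2]-30*u,U0[:2]-30*u)
```

```text
((253.8154296875, 167.52029418945312), (19.951717376708984, 48.910980224609375), 7.765164852142334) [[247.2353057861328, 141.94119262695312], [267.00408935546875, 144.63693237304688], [240.6267852783203, 190.40365600585938], [260.39556884765625, 193.09939575195312]]
[ 580.21438898 -212.80909948   26.        ] [ 625.56721491 -254.74862209   26.        ] [ 623.84673216 -253.65431054    0.        ] 61.77218125741154 59.767153500590936
yaw -0.746316097502634 centre [ 602.24023865 -233.17725959] alt [ 603.54136524 -234.38046198] [ 601.82088249 -233.28615042]
```

Emit:
move_arm(dp=[[7.5,-1,-40],[0,0,-45],[0,0,-45],[0,0,-26],[0,0,-20],[0,0,0],[0,0,0],[0,0,0],[0,0,0],[0,0,0]], rotation=[[0,0,-0.135],[0,0,0],[0,0,0],[0,0,0],[0,0,0],[0,0,0],[0,0,0],[0,0,0],[0,0,0],[0,0,0]], hand=[0.6,0.6,0.6,0.6,0.6,0.6,0,0,0,0], newtons=30)

```text
clock: 2.75
eef_pos: [602.7, -232.7, 29.7]
eef_rot: [-3.141, -0.0, -0.746]
wrist_force: [0.1, -0.0, 0.3]
finger_gap: 19.9
finger_force: 0.0
```

Emit:
move_arm(dp=[[0,0,0],[0,0,0],[0,0,0],[0,0,25],[0,0,50],[0,0,50],[0,0,45]], rotation=[[0,0,0],[0,0,0],[0,0,0],[0,0,0],[0,0,0],[0,0,0],[0,0,0]], hand=[0,0,0,0,0,0,0])

```text
clock: 3.62
eef_pos: [602.5, -232.6, 201.0]
eef_rot: [-3.142, -0.0, -0.746]
wrist_force: [0.5, 1.0, -2.0]
finger_gap: 15.8
finger_force: 30.0
```

Emit:
move_arm(dp=[[-20,40,0],[-20,45,0],[-20,45,0],[-20,45,0],[-20,45,0],[-20,45,0],[-20,45,0],[-20,45,0],[0,0,0],[0,0,0]], rotation=[[0,0,0],[0,0,0],[0,0,0.142],[0,0,0.142],[0,0,0.142],[0,0,0.142],[0,0,0],[0,0,0],[0,0,0],[0,0,0]], hand=[0,0,0,0,0,0,0,0,0,0])

```text
clock: 4.88
eef_pos: [442.7, 122.0, 199.4]
eef_rot: [3.141, -0.0, -0.178]
wrist_force: [0.0, -0.4, -1.6]
finger_gap: 15.9
finger_force: 30.0
```

Run:
```python
from h import *
c=wrist();save(c,"w2"); s=manip.read_state();print(s["eef_pos"],s["eef_rot"],s["clock"],s["finger_gap"])
```

```text
[442.91060296 121.60291664 199.34603262] [ 3.14142439e+00  6.28991611e-05 -1.78572587e-01] 4.925 15.816265862624704
```

View pics/w2.png

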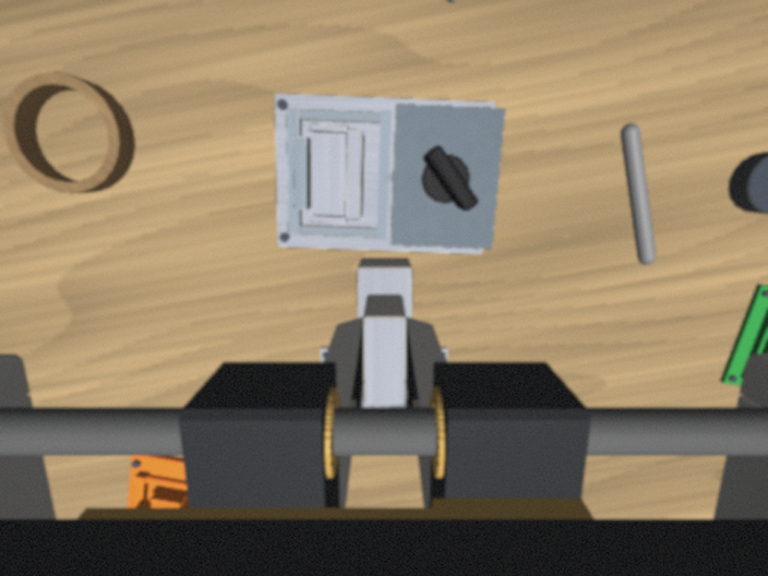

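The picture shows the fixture with its slot at about (338,172), the knob at (448,178) with its bar from (433,152) to (468,205), and the block held squarely, its front end at about (385,265). I'll enlarge it for accurate edges.

Run:
```python
from h import *
c=pickle.load(open("pics/w2.pkl","rb"));im=c["image"][55:185,176:346,::-1]
cv2.imwrite("pics/w2z.png",cv2.resize(im,None,fx=4.6,fy=4.6,interpolation=cv2.INTER_CUBIC))
```

```text
(no output)
```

View pics/w2z.png

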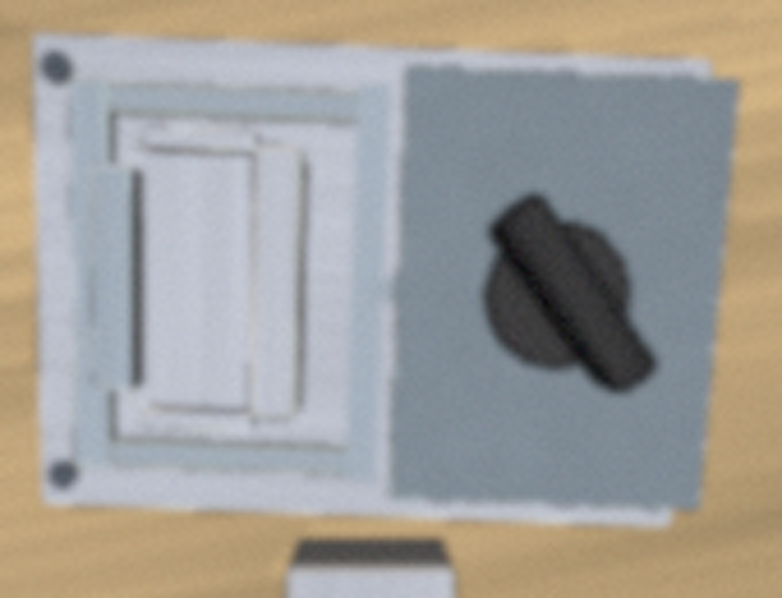

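Run:
```python
from h import *
c=pickle.load(open("pics/w2.pkl","rb"))
P=lambda p,z: cast(c,np.array(p)/4.6-.4+[176,55],z)[:,:2]
def show(n,p,z):
    w=P(p,z);print(n,np.round(w,1).tolist(),"mean",np.round(w.mean(0),1),"len",np.round(np.linalg.norm(w[0]-w[-1]),1));return w
pl=show("plateLeft",[(36,38),(44,503)],8)
ho=show("holes",[(57,67),(63,474)],8)
cv=show("cover",[(406,66),(738,80),(698,508),(390,495)],41)
fl=show("fenceL",[(257,150),(249,412)],40); fr=show("fenceR",[(304,150),(298,415)],40)
jw=show("jaw",[(133,170),(132,385)],40)
for z in(32,20): eu=show("stopU",[(200,151)],z);el=show("stopL",[(200,409)],z)
show("frameU",[(230,85)],8)
show("disc",[(558,295)],49);k=show("knobtop",[(528,198),(640,385)],83)
print("bar ang",np.arctan2(*(k[0]-k[1])[::-1]))
for n,w in dict(pl=pl,ho=ho,fl=fl,fr=fr,jw=jw,cl=cv[[0,3]],cr=cv[[1,2]]).items(): d=w[0]-w[1];print(n,np.arctan2(d[1],d[0]))
for w in(cv[[1,0]],cv[[2,3]]): d=w[1]-w[0];print("covY",np.arctan2(d[1],d[0])-np.pi/2)
# block
W=lambda p,z: cast(c,(np.array(p)+.5)/1.5-.5,z)[:,:2]
s=[442.9,121.6]; a=-.1786
for n,p,z in(("foot bottom front",[(372,540)],170),("foot top front",[(372,567)],196)):
    q=P(p,z)[0]-s; print(n,q@[np.cos(a),np.sin(a)],q@[-np.sin(a),np.cos(a)])
```

```text
plateLeft [[588.7, 184.4], [470.2, 210.6]] mean [529.5 197.5] len 121.4
holes [[580.9, 180.7], [477.2, 203.5]] mean [529.1 192.1] len 106.2
cover [[560.1, 93.0], [543.1, 15.9], [442.9, 37.5], [460.0, 114.4]] mean [501.5  65.2] len 102.3
fenceL [[547.9, 131.5], [486.9, 145.7]] mean [517.4 138.6] len 62.7
fenceR [[545.9, 120.3], [484.0, 133.7]] mean [514.9 127. ] len 63.4
jaw [[548.7, 161.9], [498.6, 173.3]] mean [523.7 167.6] len 51.4
stopU [[551.1, 145.9]] mean [551.1 145.9] len 0.0
stopL [[489.3, 158.8]] mean [489.3 158.8] len 0.0
stopU [[552.6, 147.1]] mean [552.6 147.1] len 0.0
stopL [[488.7, 160.5]] mean [488.7 160.5] len 0.0
frameU [[568.7, 137.3]] mean [568.7 137.3] len 0.0
disc [[501.7, 66.2]] mean [501.7  66.2] len 0.0
knobtop [[523.3, 74.2], [480.2, 55.9]] mean [501.7  65. ] len 46.7
bar ang 0.4020334598253961
pl -0.2170674394843982
ho -0.2161197564219484
fl -0.22911700952070782
fr -0.21261362808728748
jw -0.22348017408134394
cl -0.2107992743928213
cr -0.21262340360491278
covY -0.21677272138687154
covY -0.21952724017147496
foot bottom front 29.33033139780905 0.6397013321595981
foot top front 30.11187388654703 0.65798976459606
```

Emit:
move_arm(dp=[[26,10,0],[26,10,-10],[25.5,10.5,-40],[0,0,-40],[0,0,-29],[0,0,-8],[0,0,0]], rotation=[[0,0,-0.037],[0,0,0],[0,0,0],[0,0,0],[0,0,0],[0,0,0],[0,0,0]], hand=[0,0,0,0,0,0,0])

```text
clock: 5.8
eef_pos: [520.6, 152.2, 72.8]
eef_rot: [-3.142, -0.0, -0.216]
wrist_force: [-1.0, 0.2, -2.3]
finger_gap: 15.6
finger_force: 30.0
```

Emit:
move_arm(dp=[[0,0,-4],[0,0,-4],[0,0,-3],[0,0,0]], rotation=[[0,0,0],[0,0,0],[0,0,0],[0,0,0]], hand=[0,0,0,0])

```text
clock: 6.3
eef_pos: [520.1, 152.7, 61.4]
eef_rot: [3.141, 0.0, -0.215]
wrist_force: [-0.4, 0.8, -1.4]
finger_gap: 15.8
finger_force: 30.0
```

Emit:
move_arm(dp=[[0,0,-4],[0,0,-4],[0,0,-2],[0,0,0]], rotation=[[0,0,0],[0,0,0],[0,0,0],[0,0,0]], hand=[0,0,0,0])

```text
clock: 6.8
eef_pos: [520.1, 152.7, 51.3]
eef_rot: [3.141, 0.0, -0.215]
wrist_force: [0.6, 0.7, -1.5]
finger_gap: 15.5
finger_force: 30.0
```

Emit:
move_arm(dp=[[0,0,-1],[0,0,-1],[0,0,0]], rotation=[[0,0,0],[0,0,0],[0,0,0]], hand=[0,0,0])

```text
clock: 7.18
eef_pos: [520.2, 152.8, 49.5]
eef_rot: [-3.141, -0.0, -0.215]
wrist_force: [-0.0, -0.4, -2.0]
finger_gap: 15.9
finger_force: 30.0
```

Emit:
move_arm(dp=[[0,0,-0.7],[0,0,0]], rotation=[[0,0,0],[0,0,0]], hand=[0,0])

```text
clock: 7.42
eef_pos: [520.2, 152.8, 49.5]
eef_rot: [-3.141, -0.0, -0.215]
wrist_force: [-3.6, -1.8, 7.8]
finger_gap: 15.3
finger_force: 30.0
```

Emit:
move_arm(dp=[[0,0,0.5],[0,0,0],[0,0,0],[0,0,20],[0,0,40],[0,0,40],[0,0,0],[0,0,0],[0,0,0]], rotation=[[0,0,0],[0,0,0],[0,0,0],[0,0,0],[0,0,0],[0,0,0.179],[0,0,0.179],[0,0,0.179],[0,0,0.179]], hand=[0.45,0.45,0.45,0.45,0.45,0.45,0.45,0.45,0.45])

```text
clock: 8.55
eef_pos: [520.1, 152.8, 149.2]
eef_rot: [-3.142, -0.0, 0.507]
wrist_force: [0.6, 0.7, -0.3]
finger_gap: 42.4
finger_force: 0.0
```

Emit:
move_arm(dp=[[-8.5,-40,0],[-10,-47.5,0],[0,0,0],[0,0,0],[0,0,0],[0,0,0],[0,0,0],[0,0,0],[0,0,0],[0,0,0]], rotation=[[0,0,0.179],[0,0,0.179],[0,0,0.179],[0,0,0.179],[0,0,0.179],[0,0,0.179],[0,0,0.179],[0,0,0.179],[0,0,0.179],[0,0,0.179]], hand=[0.45,0.45,0.45,0.45,0.45,0.45,0.45,0.45,0.45,0.45])

```text
clock: 9.8
eef_pos: [501.6, 65.2, 149.2]
eef_rot: [-3.142, -0.0, 2.297]
wrist_force: [-0.2, -0.9, -0.9]
finger_gap: 42.2
finger_force: 0.0
```

Emit:
move_arm(dp=[[0,0,0],[0,0,0],[0,0,0],[0,0,0],[0,0,0],[0,0,0],[0,0,0],[0,0,0],[0,0,0]], rotation=[[0,0,0.179],[0,0,0.179],[0,0,0.179],[0,0,0.179],[0,0,0.179],[0,0,0.179],[0,0,0.179],[0,0,0],[0,0,0]], hand=[0.45,0.45,0.45,0.45,0.45,0.45,0.45,0.45,0.45])

```text
clock: 10.92
eef_pos: [501.6, 65.3, 149.2]
eef_rot: [3.142, -0.0, -2.743]
wrist_force: [0.9, -0.3, 0.1]
finger_gap: 41.9
finger_force: 0.0
```

Run:
```python
from h import *
c=wrist();save(c,"w3"); s=manip.read_state();print(s["eef_pos"],s["eef_rot"],s["clock"],s["moment"],s["joints"][5])
d=camera("side");pickle.dump(d,open("pics/s3.pkl","wb"));a=cv2.resize(d["image"][180:250,190:280,::-1],(720,560),interpolation=cv2.INTER_CUBIC);cv2.imwrite("pics/s3.png",a)
```

```text
[501.60315832  65.22865328 149.22377989] [ 3.14158761e+00 -5.61612070e-05 -2.74257494e+00] 10.975 [ 0.09196743 -0.11934911  0.01976574] -1.9129059569397913
```

View pics/w3.png

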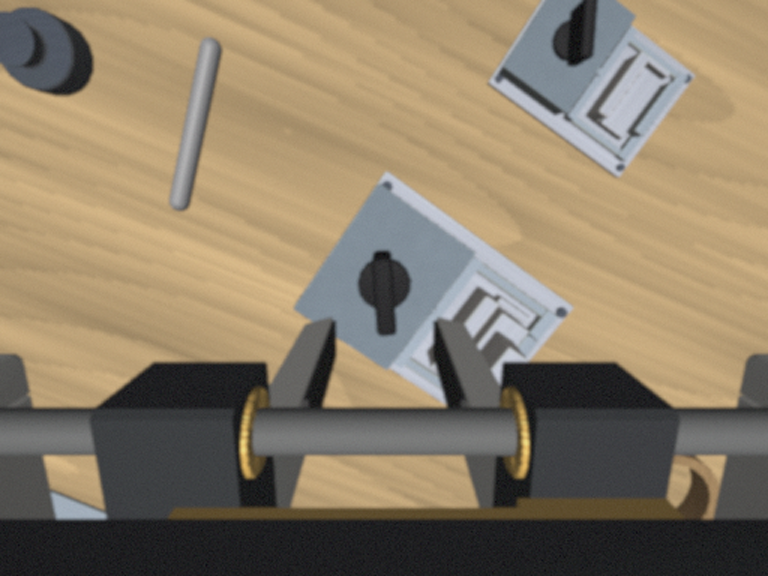

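The wrist view shows the knob bar centred under the open fingers, from (381,252) to (386,333), turned slightly by about 0.04 rad. I'll correct for that, descend and grip.

Emit:
move_arm(dp=[[0,0,-40],[0,0,-35],[0,0,-19],[0,0,0],[0,0,0],[0,0,0],[0,0,0],[0,0,0],[0,0,0]], rotation=[[0,0,0.04],[0,0,0],[0,0,0],[0,0,0],[0,0,0],[0,0,0],[0,0,0],[0,0,0],[0,0,0]], hand=[0.45,0.45,0.45,0.45,0,0,0,0,0], newtons=20)

```text
clock: 12.15
eef_pos: [502.0, 65.1, 55.7]
eef_rot: [-3.141, 0.001, -2.699]
wrist_force: [0.0, -2.0, 5.5]
finger_gap: 11.8
finger_force: 20.0
```

```bash
cat > st.py <<'E'
from h import *
s=manip.read_state();print("yaw",round(s["eef_rot"][2],3),"M",np.round(s["moment"],2),"F",np.round(s["wrist_force"],1),"gap",s["finger_gap"],"t",s["clock"])
E
python3 st.py
python3 - <<'E'
from h import *
d=camera("side");pickle.dump(d,open("pics/s4.pkl","wb"));a=cv2.resize(d["image"][180:250,190:280,::-1],(720,560),interpolation=cv2.INTER_CUBIC);cv2.imwrite("pics/s4.png",a)
E
```

```text
yaw -2.699 M [-0.38 -0.02 -0.03] F [ 0.  -2.   5.5] gap 11.764616546081937 t 12.15
```

View pics/s4.png

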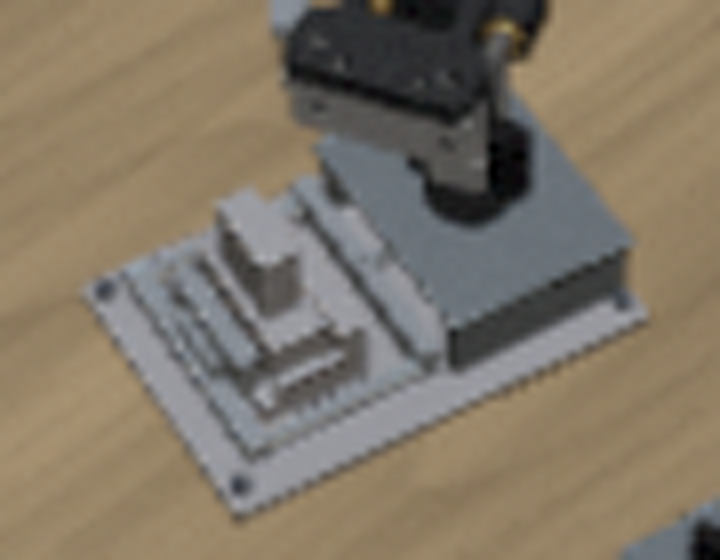

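The side view shows the block standing in the slot with the jaw still open (gap strip near (215,310)), and the fingers on the knob. Now I'll turn it in small steps.

Emit:
move_arm(dp=[[0,0,0],[0,0,0],[0,0,0],[0,0,0],[0,0,0]], rotation=[[0,0,-0.02],[0,0,-0.02],[0,0,-0.02],[0,0,-0.02],[0,0,0]], hand=[0,0,0,0,0])

```text
clock: 12.82
eef_pos: [502.0, 65.2, 55.7]
eef_rot: [-3.141, 0.001, -2.779]
wrist_force: [-0.2, -2.4, 5.8]
finger_gap: 11.8
finger_force: 19.9
```

```bash
cat >> st.py <<'E'
a=pickle.load(open("pics/s4.pkl","rb"))["image"];b=camera("side")["image"]
f=lambda i:i[210:232,208:226].astype(float)
g=lambda i:i[232:250,218:240].astype(float)
print("jaw diff",np.abs(f(a)-f(b)).mean(),"ref",np.abs(g(a)-g(b)).mean(),"tcp",np.round(s["eef_pos"],1))
E
python3 st.py
```

```text
yaw -2.779 M [-0.41 -0.03  0.1 ] F [-0.2 -2.4  5.8] gap 11.799286261083902 t 12.825
jaw diff 1.4713804713804715 ref 1.2508417508417509 tcp [502.   65.2  55.7]
```

Emit:
move_arm(dp=[[0,0,0],[0,0,0],[0,0,0],[0,0,0],[0,0,0]], rotation=[[0,0,-0.02],[0,0,-0.02],[0,0,-0.02],[0,0,-0.02],[0,0,0]], hand=[0,0,0,0,0])

```text
clock: 13.5
eef_pos: [501.9, 65.1, 55.7]
eef_rot: [-3.141, 0.001, -2.859]
wrist_force: [-0.5, -2.3, 5.5]
finger_gap: 12.1
finger_force: 19.9
```

```bash
python3 st.py
```

```text
yaw -2.859 M [-0.4  -0.04  0.14] F [-0.5 -2.3  5.5] gap 12.137253848655655 t 13.5
jaw diff 1.6237373737373737 ref 1.2904040404040404 tcp [501.9  65.1  55.7]
```

Emit:
move_arm(dp=[[0,0,0],[0,0,0],[0,0,0],[0,0,0],[0,0,0]], rotation=[[0,0,-0.02],[0,0,-0.02],[0,0,-0.02],[0,0,-0.02],[0,0,0]], hand=[0,0,0,0,0])

```text
clock: 14.18
eef_pos: [501.9, 65.1, 55.7]
eef_rot: [-3.141, 0.001, -2.939]
wrist_force: [-0.3, -1.9, 5.9]
finger_gap: 11.8
finger_force: 19.9
```

```bash
python3 st.py
```

```text
yaw -2.939 M [-0.39 -0.04  0.18] F [-0.3 -1.9  5.9] gap 11.809436948837396 t 14.175
jaw diff 1.7525252525252526 ref 1.2138047138047139 tcp [501.9  65.1  55.7]
```

Emit:
move_arm(dp=[[0,0,0],[0,0,0],[0,0,0],[0,0,0],[0,0,0]], rotation=[[0,0,-0.02],[0,0,-0.02],[0,0,-0.02],[0,0,-0.02],[0,0,0]], hand=[0,0,0,0,0])

```text
clock: 14.85
eef_pos: [502.0, 65.2, 55.7]
eef_rot: [-3.141, 0.001, -3.019]
wrist_force: [-0.6, -2.4, 6.0]
finger_gap: 12.1
finger_force: 19.9
```

```bash
python3 st.py
```

```text
yaw -3.019 M [-0.44 -0.03  0.15] F [-0.6 -2.4  6. ] gap 12.108412634802177 t 14.85
jaw diff 1.4856902356902357 ref 1.2205387205387206 tcp [502.   65.2  55.7]
```

Emit:
move_arm(dp=[[0,0,0],[0,0,0],[0,0,0],[0,0,0],[0,0,0]], rotation=[[0,0,-0.02],[0,0,-0.02],[0,0,-0.02],[0,0,-0.02],[0,0,0]], hand=[0,0,0,0,0])

```text
clock: 15.52
eef_pos: [502.0, 65.2, 55.7]
eef_rot: [-3.141, 0.001, -3.099]
wrist_force: [0.3, -1.4, 6.3]
finger_gap: 11.7
finger_force: 19.9
```

```bash
python3 st.py
```

```text
yaw -3.099 M [-0.39 -0.09  0.03] F [ 0.3 -1.4  6.3] gap 11.685353980957325 t 15.525
jaw diff 1.628787878787879 ref 1.2617845117845117 tcp [502.   65.2  55.7]
```

Emit:
move_arm(dp=[[0,0,0],[0,0,0],[0,0,0]], rotation=[[0,0,-0.02],[0,0,-0.02],[0,0,0]], hand=[0,0,0])

```text
clock: 15.95
eef_pos: [501.9, 65.2, 55.7]
eef_rot: [-3.141, 0.001, -3.139]
wrist_force: [-0.1, -1.8, 5.5]
finger_gap: 12.3
finger_force: 19.9
```

```bash
python3 st.py
```

```text
yaw -3.139 M [-0.39 -0.03  0.12] F [-0.1 -1.8  5.5] gap 12.271473147142869 t 15.95
jaw diff 1.6725589225589226 ref 1.2255892255892256 tcp [501.9  65.2  55.7]
```

Emit:
move_arm(dp=[[0,0,0],[0,0,0],[0,0,0],[0,0,0],[0,0,0]], rotation=[[0,0,-0.02],[0,0,-0.02],[0,0,-0.02],[0,0,-0.02],[0,0,0]], hand=[0,0,0,0,0])

```text
clock: 16.62
eef_pos: [501.9, 65.2, 55.7]
eef_rot: [-3.141, 0.001, 3.064]
wrist_force: [-1.2, -2.0, 5.6]
finger_gap: 12.1
finger_force: 19.9
```

```bash
python3 st.py
```

```text
yaw 3.064 M [-0.33 -0.06  0.08] F [-1.2 -2.   5.6] gap 12.053361099967464 t 16.625
jaw diff 1.6304713804713804 ref 1.2171717171717171 tcp [501.9  65.2  55.7]
```

Emit:
move_arm(dp=[[0,0,0],[0,0,0],[0,0,0],[0,0,0],[0,0,0]], rotation=[[0,0,-0.02],[0,0,-0.02],[0,0,-0.02],[0,0,-0.02],[0,0,0]], hand=[0,0,0,0,0])

```text
clock: 17.3
eef_pos: [502.0, 65.2, 55.7]
eef_rot: [-3.142, 0.001, 2.984]
wrist_force: [-0.9, -1.8, 6.2]
finger_gap: 11.9
finger_force: 19.9
```

```bash
python3 st.py
```

```text
yaw 2.984 M [-0.33 -0.08  0.17] F [-0.9 -1.8  6.2] gap 11.930645678398252 t 17.3
jaw diff 1.5547138047138047 ref 1.1843434343434343 tcp [502.   65.2  55.7]
```

Emit:
move_arm(dp=[[0,0,0],[0,0,0],[0,0,0],[0,0,0],[0,0,0]], rotation=[[0,0,-0.02],[0,0,-0.02],[0,0,-0.02],[0,0,-0.02],[0,0,0]], hand=[0,0,0,0,0])

```text
clock: 17.98
eef_pos: [501.9, 65.2, 55.7]
eef_rot: [3.142, 0.001, 2.904]
wrist_force: [-1.1, -1.4, 5.4]
finger_gap: 12.1
finger_force: 19.9
```

```bash
python3 st.py
```

```text
yaw 2.904 M [-0.35 -0.01  0.17] F [-1.1 -1.4  5.4] gap 12.147017153005118 t 17.975
jaw diff 1.4991582491582491 ref 1.2483164983164983 tcp [501.9  65.2  55.7]
```

Emit:
move_arm(dp=[[0,0,0],[0,0,0],[0,0,0],[0,0,0],[0,0,0]], rotation=[[0,0,-0.02],[0,0,-0.02],[0,0,-0.02],[0,0,-0.02],[0,0,0]], hand=[0,0,0,0,0])

```text
clock: 18.65
eef_pos: [502.0, 65.2, 55.7]
eef_rot: [3.141, 0.001, 2.824]
wrist_force: [-1.0, -1.0, 5.6]
finger_gap: 12.0
finger_force: 19.9
```

```bash
python3 st.py
```

```text
yaw 2.824 M [-0.34 -0.07  0.07] F [-1.  -1.   5.6] gap 12.031200809569835 t 18.65
jaw diff 1.8745791245791246 ref 1.3249158249158248 tcp [502.   65.2  55.7]
```

Emit:
move_arm(dp=[[0,0,0],[0,0,0],[0,0,0]], rotation=[[0,0,-0.02],[0,0,-0.02],[0,0,0]], hand=[0,0,0])

```text
clock: 19.08
eef_pos: [502.0, 65.2, 55.7]
eef_rot: [3.141, 0.001, 2.783]
wrist_force: [0.3, -1.2, 5.3]
finger_gap: 11.7
finger_force: 20.0
```

```bash
python3 st.py
```

```text
yaw 2.783 M [-0.36 -0.16 -0.23] F [ 0.3 -1.2  5.3] gap 11.737605357264767 t 19.075
jaw diff 8.219696969696969 ref 1.9865319865319866 tcp [502.   65.2  55.7]
```

Emit:
move_arm(dp=[[0,0,0],[0,0,0],[0,0,0]], rotation=[[0,0,-0.015],[0,0,-0.015],[0,0,0]], hand=[0,0,0])

```text
clock: 19.5
eef_pos: [502.0, 65.2, 55.7]
eef_rot: [3.141, 0.001, 2.754]
wrist_force: [0.2, -1.8, 5.9]
finger_gap: 12.1
finger_force: 20.0
```

```bash
python3 st.py
```

```text
yaw 2.754 M [-0.32 -0.12 -0.1 ] F [ 0.2 -1.8  5.9] gap 12.071313852995859 t 19.5
jaw diff 8.72053872053872 ref 2.185185185185185 tcp [502.   65.2  55.7]
```

Emit:
move_arm(dp=[[0,0,0],[0,0,0],[0,0,0]], rotation=[[0,0,-0.015],[0,0,-0.015],[0,0,0]], hand=[0,0,0])

```text
clock: 19.92
eef_pos: [502.0, 65.2, 55.7]
eef_rot: [3.141, 0.001, 2.723]
wrist_force: [-0.1, -1.7, 6.0]
finger_gap: 11.9
finger_force: 20.0
```

```bash
python3 st.py
```

```text
yaw 2.723 M [-0.31 -0.21 -0.17] F [-0.1 -1.7  6. ] gap 11.929677864166838 t 19.925
jaw diff 14.345959595959595 ref 2.757575757575758 tcp [502.   65.2  55.7]
```

Emit:
move_arm(dp=[[0,0,0],[0,0,0],[0,0,0]], rotation=[[0,0,-0.015],[0,0,-0.015],[0,0,0]], hand=[0,0,0])

```text
clock: 20.35
eef_pos: [502.0, 65.2, 55.7]
eef_rot: [3.141, 0.001, 2.694]
wrist_force: [0.7, -1.2, 5.9]
finger_gap: 11.4
finger_force: 20.0
```

```bash
python3 st.py
```

```text
yaw 2.694 M [-0.29 -0.15 -0.12] F [ 0.7 -1.2  5.9] gap 11.434242381980402 t 20.35
jaw diff 20.09006734006734 ref 3.4722222222222223 tcp [502.   65.2  55.7]
```

Emit:
move_arm(dp=[[0,0,0],[0,0,0],[0,0,0]], rotation=[[0,0,-0.015],[0,0,-0.01],[0,0,0]], hand=[0,0,0])

```text
clock: 20.78
eef_pos: [502.0, 65.2, 55.7]
eef_rot: [3.141, 0.001, 2.669]
wrist_force: [0.5, -1.4, 6.1]
finger_gap: 11.6
finger_force: 20.0
```

```bash
python3 st.py
```

```text
yaw 2.669 M [-0.23 -0.08  0.04] F [ 0.5 -1.4  6.1] gap 11.620413678854021 t 20.775
jaw diff 20.050505050505052 ref 3.521043771043771 tcp [502.   65.2  55.7]
```

Run:
```python
from h import *
a=pickle.load(open("pics/s4.pkl","rb"))["image"];b=camera("side")["image"]
z=lambda i:cv2.resize(i[195:245,195:240,::-1],(395,440),interpolation=cv2.INTER_CUBIC)
cv2.imwrite("pics/s5.png",np.hstack([z(a),z(b)]))
```

```text
(no output)
```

View pics/s5.png

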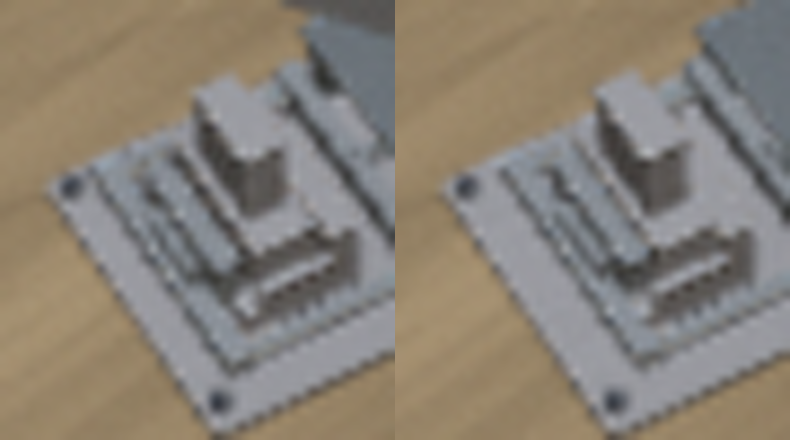

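The right half of the picture shows the jaw closed onto the block: the gap at (200,200) on the left is gone at about (610,200). The plateau in both the picture and the moment confirms it. I'll let go now.

Emit:
move_arm(dp=[[0,0,0],[0,0,0],[0,0,0],[0,0,15],[0,0,40],[0,0,50],[0,0,0],[0,0,0]], rotation=[[0,0,0],[0,0,0],[0,0,0],[0,0,0],[0,0,0],[0,0,0],[0,0,0],[0,0,0]], hand=[0.4,0.4,0.4,0.4,0.4,0.4,0.4,0.4])

```text
clock: 21.88
eef_pos: [501.4, 65.3, 160.2]
eef_rot: [-3.142, -0.0, 2.669]
wrist_force: [0.5, -0.4, 0.0]
finger_gap: 37.6
finger_force: 0.0
```

```bash
python3 st.py
python3 - <<'E'
from h import *
c=camera("side")["image"][150:260,180:300,::-1]; w=wrist()["image"][:,:,::-1]
cv2.imwrite("pics/f.png",np.hstack([cv2.resize(c,(400,367),interpolation=cv2.INTER_CUBIC),cv2.resize(w,(400,300))[:300].copy() if 0 else cv2.resize(w,(400,367))]))
E
```

```text
yaw 2.669 M [ 0.03 -0.17  0.  ] F [ 0.5 -0.4  0. ] gap 37.60957092568742 t 21.875
jaw diff 20.586700336700336 ref 4.005892255892256 tcp [501.4  65.3 160.2]
```

View pics/f.png

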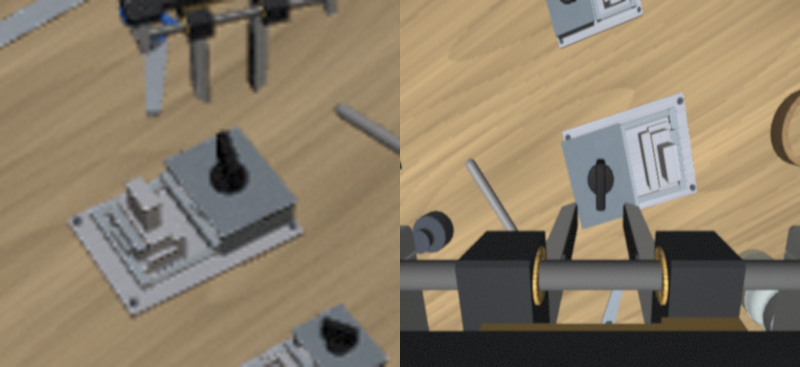

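The block is seated and clamped (side view, about (145,215)). The knob stayed where it was left, the gripper is clear, and the bystanders in view look undisturbed.

```bash
python3 -c "
from cell import manip; print(manip.sign_off())"
```

```text
the job is handed in; nothing more can be done
None
```

The stop block stands upright on the slot floor, clamped by the jaw; I turned the knob about 0.9 rad clockwise, stopped short of the shoulder and let go, and handed the job in at about 22 s of the 67 s allowed (no verdict was returned).

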